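Set a carved moulding square in the sticking board and clamp it

ROBOT

A 6-joint arm with a two-finger parallel gripper is mounted at the origin on the work surface. World frame = base frame: x ahead of the robot, y to its left, z up, the work surface at z = 0. Lengths are in m, angles in rad, forces in N, time in s.
With the tool pointing down it reaches from about 0.275 to 0.75 m from the base axis. Payload 10.2 kg.
Tool frame: the origin (TCP) lies on the front face of the gripper's body, between the roots of the fingers; the fingertips stand 64 mm ahead of it and the grasp point (between the pads) lies 45 mm ahead of it; z points along the fingers, y is the line along which they close (so a half turn about z gives the same grasp; the last joint's range is limited). The gripper opens to 88 mm and grips with 3 to 60 N. Pads are 18 mm wide; open, the fingers measure 123 mm over their backs; the gripper's body (75 mm by 187 mm) begins 45 mm behind the grasp point.
Start: joints at [-1.461, 0.313, 1.498, -0, 1.331, -0.223], TCP at [0.171, -0.496, 0.303] pointing down, gripper open.
Joint ranges: [-2.94, 2.94], [-0.97, 2.17], [0.19, 2.56], [-1.23, 4.37], [0.02, 3.11], [-2.88, 2.88]. Speed limits (rad/s): [2.39, 2.39, 3.01, 3.14, 3.14, 3.14].

INTERFACE

Orientations are given as a unit quaternion [x, y, z, w].
In Python, from plant import manip gives the robot as it stands.
- The arm moves only by the shell command python3 -m handwheel [OPENING] [FORCE], which reads ROWS from standard input. ROWS is 1 to 20 rows, one to a line, with the numbers parted by spaces; each row has 6 numbers: dx, dy, dz in m, then a rotation vector rx, ry, rz in rad; each row shifts and turns the commanded pose from where the row before left it, along the tool's axes as they then stand; what a row does not reach is not made up. A row lasts 1/10 s, in which the tool goes at most 0.05 m and 0.15 rad, less where a joint would pass 70% of its speed; a pose out of reach is approached as far as the arm can. OPENING is the opening from 0.0 (shut) to 1.0 (fully open), set as the command begins (- or left out keeps the last). The fingers move at their own pace and stop on an object; FORCE is the grip in N (left out, the last holds). Time passes only in rows, so rows that do not move let the fingers close. It prints the time, the measured TCP pose, the force, the opening and the grip force at its end. Input that does not fit is refused with a message, and nothing moves.
- manip.read_state(): the state, without advancing time (a new reading comes with each control period).
- manip.read_camera(name): name is "side" or "top" or "wrist"; returns (picture, depth): 480x640x3 uint8, red, green, blue; 480x640 float32, m along the optical axis (not along the pixel's ray), 0 where there is no reading.
- manip.calibration(name): a dict with "fx", "fy", "cx", "cy" (pixels), "D" ([k1, k2, p1, p2, k3] as OpenCV has them; the pictures are not rectified), "R" (3x3) and "t" (3): a world point X has camera coordinates R X + t. Camera axes: x right, y down, z forward; pixel columns grow to the right and rows downward; lengths in m; the calibration is good to about 2 mm. A picture is of the moment at which its call begins: read the wrist's pose just before it. calibration takes no time and is no camera call; for the wrist camera it gives the pose at the moment of the call.
- manip.job_done(): hands the job in; it is judged then, once.
Trained networks look in the newest picture that a camera, given by its name, has taken for a name from the list of things; names that differ only in an ending like _2 or _b are one class to them, and where a whole thing is asked for, a point or a joint stands for the part that bears it (a point fixed in the world has none). Each returns a list of dicts, best first, with "score" (0 to 1); they miss things now and then, are a little off and sometimes report something else, mostly with a low value. They report only what shows in the picture. A call takes as long as a camera call.
- manip.masks_of(camera, target): "pixels" (480x640 bool, what is visible of it) and "rect" ([left, top, width, height] in pixels, round what is visible of it).
- manip.spot_point(camera, target): "centre" ([column, row] in pixels: a listed point, or the origin of a listed thing).
The state is a dict: "clock": time; "joints": joint angles; "qd": joint speeds; "joint_efforts": joint torques, N m; "eef_pos": TCP position; "ee_rot": TCP orientation; "wrist_force": force on the tool from outside, world axes, zero at the start; "wrist_torque": the same for the moment, N m; "finger_gap": opening from 0.0 (shut) to 1.0 (fully open); "gripper_force": force on a finger pad.
Only numpy, scipy, OpenCV 4.12 (cv2) and the standard library are available. Lean on these libraries where they do the work, as an engineer would, in place of code of your own. Each camera call takes 0.05 s, during which the arm holds its last target. There are 200 camera calls.

TASK

Push the carved limewood moulding against the dark fence of the sticking board so that it lies flat against it along its whole length, then slide it along the fence, past the cam clamp, until its end butts against the end stop. Keeping it flush with fence and stop, swing the cam's red knob round until the cam just grips the moulding snugly, and leave it gripped. The wood is soft: push gently, do not force the cam, and leave the mallet and gouges where they lie.

Things in the scene. Friction and masses are not known exactly. Their poses are not given: they have to be found in the camera images.
- board: Sticking board: fixed grey-faced board 210 x 570 mm, 18 mm thick. Origin: centre of its underside; x across it to the fence, y along it to the end stop, z up. Dark fence along the whole far edge: inner face x = +78 mm, 24 mm thick, 28 mm high above the board's top. Dark end stop: inner face y = +260 mm, 22 mm thick, spans x = 21 to 77 mm, 20 mm high above the board's top.
- corner (a point): Inside corner on the board's top face where the inner faces of fence and stop meet (board x +78, y +260, z +18 mm). Axes as the board.
- strip: Carved limewood moulding, loose, flat on the board off fence and stop: 40 mm wide (x), 320 mm long (y), 29 mm high, carved eggs on top; sides and ends are plain upright faces over the lower 22 mm. 0.15 to 0.27 kg; 1 to 3 N slides it. Origin: centre of its underside, x to the fence, y to the stop. It bruises if the fingers press it with over 25 N or the cam with over 40 N.
- strip_left (a point): Lower corner of the moulding on its fence side, at the stop end: strip x +20, y +160, z 0 mm.
- strip_right (a point): Lower corner of the moulding on its fence side, at the other end: strip x +20, y -160, z 0 mm.
- cam_mount: Fixed steel plate of the cam clamp, 4 mm thick, on the board's top near the stop, on the side of the moulding away from the fence; screwed down a few mm differently each time. Origin: its underside, on the cam's vertical pivot; axes as the board. The seated moulding passes the open cam with 4 to 8 mm to spare.
- cam_pivot (a point): Pivot of the cam, at the cam's top, 23 mm above the board's top. The cam is a black disc some 44 mm across set off-centre on the pivot, 6 to 23 mm above the board's top: turning it brings its edge towards the fence. Where it meets the seated moulding differs each time, somewhere from 1.4 to 2.2 rad, and has to be felt.
- cam (a joint): Turn of the cam, rad: 0 to 0.2 (open) at the start, at most 2.6; grows counter-clockwise seen from above and stays where left. Pushing the knob takes 2 to 3 N while it turns free (less at a standstill) and about 0.2 N more per newton of pressure on the moulding, rising fast once the cam bites (about 0.1 rad from touch to snug). Snug is 10 to 25 N on the moulding: 4.5 to 7 N at the knob.
- cam_knob (a point): Top centre of the upright red knob on the cam's steel lever: cylinder, 16 mm diameter, 30 mm high, its top 80 mm above the bench, 90 mm from the pivot. The lever bar under it is 14 mm wide, from 24 to 32 mm above the board's top. At joint 0 the lever points 130 degrees counter-clockwise from the board's +x axis; it turns with the joint.
- mallet: Carver's wooden mallet lying on the bench to the left of the board: head 75 x 115 x 58 mm with the handle, 160 mm long, to its -x. Origin under the head's centre.
- gouge_dark: Carving gouge with a dark handle lying on the bench beyond the fence, 225 mm long, 22 mm thick, blade to its +x. Origin under its ferrule.
- gouge_light: Carving gouge with a lighter handle lying on the bench beyond the fence, same size and origin.

How it is judged:
On the way, in this order (a step that is already met when the one before it is completed fails the run):
1. the moulding lies flush against the fence along its whole length (x of each of strip_left, strip_right in the frame of corner above -0.002 m and z of strip_left in the frame of corner below 0.003 m), for 0.2 s.
2. the moulding, flush against the fence, butts against the end stop (x of each of strip_left, strip_right in the frame of corner above -0.002 m and y of strip_left in the frame of corner above -0.002 m), for 0.2 s.
At the end, for the whole second after the job is handed in: The moulding lies flat on the board, both ends of its far side within 2 mm of the fence and its left end within 2 mm of the stop, at rest, and the released cam presses it with at least 7 N (and never with more than 40 N) (all of step 2 and z of each of strip_left, strip_right in the frame of corner below 0.003 m and contact force between cam_mount and strip above 7 N and linear speed of strip below 0.01 m/s and velocity of joint cam between -0.05 and 0.05 rad/s); the robot touches nothing.
It fails at once if the fingers press the soft moulding with more than 25 N (contact force between the fingers and strip above 25 N).
It fails at once if the cam is forced: it presses the moulding with more than 40 N (contact force between cam_mount and strip above 40 N).
It fails at once if the mallet or a gouge is disturbed (distance of any of mallet, gouge_dark, gouge_light from where it was at the start of the episode above 0.015 m).
It also fails if it takes over 72 s, if anything falls off the work surface, if the arm or the gripper's body presses on something with over 40 N, if the wrist force passes 120 N, or if a joint passes its speed limit or range.

## Working session

There is one attempt and no reset: what is moved stays moved. The work goes in short steps, Python scripts to look and compute and a shell command to move; the robot and the scene stay as the last step left them, time stands still between calls to the robot, and variables do not carry over. Pictures are saved under pics/ and viewed, at most 10 in all, crops included, and the job is handed in when it is done.

```bash
ls; mkdir -p pics
cat > h.py <<'E'
import numpy as np, cv2, json
from plant import manip
from scipy.spatial.transform import Rotation as Rn
def ray(cam,uv,cal=None):
    c=cal or manip.calibration(cam); K=np.array([[c['fx'],0,c['cx']],[0,c['fy'],c['cy']],[0,0,1.]])
    p=cv2.undistortPoints(np.array(uv,float).reshape(-1,1,2),K,np.array(c['D'],float)).reshape(-1,2)
    R=np.array(c['R']);t=np.array(c['t'])
    d=np.c_[p,np.ones(len(p))]
    return -R.T@t, d@R, d
def atz(cam,uv,z):
    o,d,_=ray(cam,uv); return o+d*((z-o[2])/d[:,2])[:,None]
def save(cam,name):
    im,dep=manip.read_camera(cam); cv2.imwrite('pics/'+name,im[:,:,::-1]); return im,dep
E
python3 - <<'E'
from h import *
s=manip.read_state(); print(s['clock'],s['eef_pos'],s['ee_rot'],s['wrist_force'])
for cam in ['top','side']:
    save(cam,cam+'0.png'); c=manip.calibration(cam); print(cam,-np.array(c['R']).T@np.array(c['t']))
    for n,z in [('board',0),('corner',.018),('strip',.018),('strip_left',.018),('strip_right',.018),('cam_mount',.018),('cam_pivot',.041),('cam_knob',.08),('mallet',0),('gouge_dark',0),('gouge_light',0)]:
        r=manip.spot_point(cam,n)
        for q in r[:1]: print(n,round(q['score'],2),np.round(q['centre'],1),np.round(atz(cam,[q['centre']],z)[0],4))
E
```

```text
pics
0.0 [ 0.17147826 -0.49603569  0.30217413] [ 9.86187251e-01  1.65633025e-01  3.12256989e-05 -6.37261122e-04] [ 0.4292068   0.60405426 -0.48728116]
top [0.48034956 0.11670663 1.28679958]
board 0.6 [389.2 282.9] [ 0.541  -0.0021  0.    ]
corner 0.59 [263.3 246.7] [0.6212 0.2636 0.018 ]
strip 0.86 [417.3 284.8] [ 0.5352 -0.0589  0.018 ]
strip_left 0.79 [340.7 263.6] [0.5824 0.1004 0.018 ]
strip_right 0.56 [493.5 292. ] [ 0.5179 -0.2158  0.018 ]
cam_mount 0.58 [290.8 275.6] [0.5589 0.2059 0.018 ]
cam_pivot 0.81 [287.8 277.9] [0.5529 0.2105 0.041 ]
cam_knob 0.89 [252.8 300.2] [0.5075 0.2777 0.08  ]
mallet 0.55 [144.1 307.7] [0.4979 0.5184 0.    ]
gouge_dark 0.57 [465.6 174.4] [ 0.7728 -0.1739  0.    ]
gouge_light 0.75 [307.9 174.1] [0.7807 0.1678 0.    ]
side [-0.09972665  0.804297    0.65525875]
board 0.94 [366.8 248.9] [ 0.5603 -0.0183  0.    ]
corner 0.73 [267.9 274.6] [0.6356 0.2514 0.018 ]
strip 0.78 [383.5 244.4] [ 0.5254 -0.0421  0.018 ]
strip_left 0.57 [330.8 262.1] [0.5661 0.1112 0.018 ]
strip_right 0.97 [428. 222.] [ 0.5109 -0.2216  0.018 ]
cam_mount 0.59 [305.1 284.5] [0.5445 0.2177 0.018 ]
cam_pivot 0.93 [304.6 271.5] [0.5583 0.2054 0.041 ]
cam_knob 0.57 [298.9 281.1] [0.4997 0.2755 0.08  ]
mallet 0.97 [203.  370.5] [0.5043 0.5172 0.    ]
gouge_dark 0.82 [347.3 206.4] [ 0.7615 -0.1652  0.    ]
gouge_light 0.89 [256.9 244.1] [0.787  0.1656 0.    ]
```

Run:
```python
import cv2
a=cv2.imread('pics/top0.png')[140:360,90:590]
cv2.imwrite('pics/top0c.png',cv2.resize(a,(800,352),interpolation=cv2.INTER_CUBIC))
```

```text
(no output)
```

View pics/top0c.png

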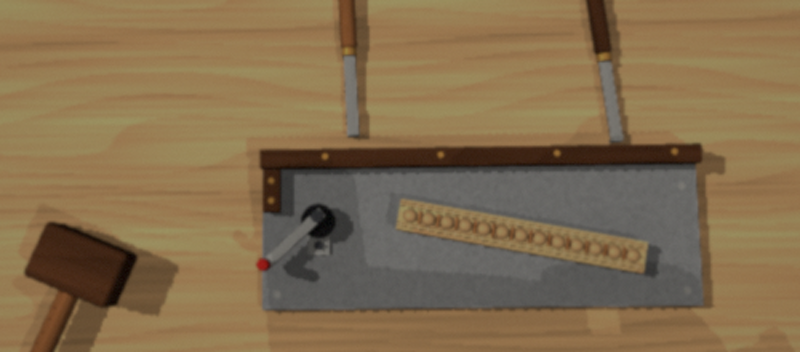

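Run:
```python
from h import *
im,dep=manip.read_camera('top')
r=manip.masks_of('top','strip')[0]; m=r['pixels']; v,u=np.nonzero(m&(dep>0))
o,d,dc=ray('top',np.c_[u,v]); P=o+d*dep[v,u][:,None]
print('strip',r['score'],m.sum(),np.median(P,0))
q=P[(P[:,2]>.03)&(P[:,2]<.06)][:,:2].astype(np.float32); print(np.percentile(P[:,2],[5,50,95]),cv2.minAreaRect(q))
# dark fence: points with height ~0.046, dark
vv,uu=np.mgrid[0:480,0:640]; vv=vv.ravel();uu=uu.ravel()
o,d,_=ray('top',np.c_[uu,vv]); P=o+d*dep[vv,uu][:,None]; col=im[vv,uu].astype(int)
f=(P[:,2]>.036)&(P[:,2]<.056)&(col.max(1)<90)&(P[:,0]>.57)&(P[:,0]<.75)&(abs(P[:,1])<.35)
print('fence',f.sum(),np.median(P[f],0))
q=P[f]; 
for y in np.arange(-.28,.29,.04):
    g=q[abs(q[:,1]-y)<.01]; 
    if len(g): print(round(y,2),len(g),np.percentile(g[:,0],[2,50,98]).round(4), g[:,2].mean().round(4))
print(cv2.minAreaRect(q[:,:2].astype(np.float32)))
```

```text
strip 0.94 3331 [ 0.52978675 -0.05215849  0.04075399]
[0.01888089 0.04075399 0.04647511] ((0.5303995013237, -0.05156366527080536), (0.3202435374259949, 0.04182514548301697), 78.9872817993164)
fence 3240 [0.63210386 0.01405751 0.0448133 ]
-0.28 89 [0.6213 0.6324 0.6435] 0.0449
-0.24 102 [0.621  0.6315 0.644 ] 0.0446
-0.2 107 [0.6216 0.6321 0.643 ] 0.0452
-0.16 107 [0.6224 0.633  0.6436] 0.0451
-0.12 115 [0.6218 0.6322 0.6442] 0.0445
-0.08 108 [0.622  0.6326 0.6427] 0.0446
-0.04 106 [0.6225 0.6329 0.6436] 0.0451
0.0 108 [0.622  0.6339 0.6442] 0.0444
0.04 106 [0.6221 0.6322 0.6449] 0.0449
0.08 104 [0.6225 0.633  0.6433] 0.0452
0.12 101 [0.6234 0.6337 0.6443] 0.0449
0.16 114 [0.6229 0.6344 0.6451] 0.0451
0.2 113 [0.5713 0.631  0.6458] 0.0441
0.24 102 [0.6232 0.6341 0.6445] 0.0451
0.28 151 [0.5706 0.6142 0.6446] 0.0414
((0.609735369682312, -0.001826643943786621), (0.07556790858507156, 0.5677488446235657), 0.41698259115219116)
```

The picture shows the fence along the top (crop row ~157), stop at the left (crop ~272,190), cam and knob at (318,220)/(263,265), and the strip about 11° askew, centred near (522,236). I'll push it with the two open fingers parallel to the fence, starting by turning the tool.

```bash
cat >> h.py <<'E'
def togo(p,yaw=None):
    """displacement to p along current tool axes; rz to bring tool y to world yaw"""
    s=manip.read_state(); R=Rn.from_quat(s['ee_rot']).as_matrix(); y=np.arctan2(R[1,1],R[0,1])
    print('t',round(s['clock'],2),'pos',np.round(s['eef_pos'],4),'yaw_y',round(y,4),'tilt',np.round(R[:2,2],4),'F',np.round(s['wrist_force'],2),'q6',round(s['joints'][5],2),'gap',round(s['finger_gap'],3))
    print('tool d',np.round(R.T@(np.array(p)-s['eef_pos']),4), 'rz',None if yaw is None else round(-((yaw-y+np.pi)%(2*np.pi)-np.pi),4))
E
echo '0 0 0 0 0 0.112
0 0 0 0 0 0.112
0 0 0 0 0 0.112' | python3 -m handwheel 1.0
python3 -c "
from h import *
togo([.465,-.05,.12],-1.5743)"
```

```text
clock: 1.6
eef_pos: [0.1715, -0.4962, 0.3027]
ee_rot: [1.0, -0.004, 0.0, -0.0]
wrist_force: [0.2, -0.6, 0.5]
finger_gap: 1.002
gripper_force: 0.0
t 1.6 pos [ 0.1715 -0.4962  0.3027] yaw_y -1.5786 tilt [0. 0.] F [ 0.21 -0.63  0.47] q6 0.12 gap 1.002
tool d [ 0.29   -0.4485  0.1827] rz -0.0043
```

```bash
echo '0.018 -0.028 0.0114 0 0 -0.0003
0.018 -0.028 0.0114 0 0 -0.0003
0.018 -0.028 0.0114 0 0 -0.0003
0.018 -0.028 0.0114 0 0 -0.0003
0.018 -0.028 0.0114 0 0 -0.0003
0.018 -0.028 0.0114 0 0 -0.0003
0.018 -0.028 0.0114 0 0 -0.0003
0.018 -0.028 0.0114 0 0 -0.0003
0.018 -0.028 0.0114 0 0 -0.0003
0.018 -0.028 0.0114 0 0 -0.0003
0.018 -0.028 0.0114 0 0 -0.0003
0.018 -0.028 0.0114 0 0 -0.0003
0.018 -0.028 0.0114 0 0 -0.0003
0.018 -0.028 0.0114 0 0 -0.0003
0.018 -0.028 0.0114 0 0 -0.0003
0.018 -0.028 0.0114 0 0 -0.0003' | python3 -m handwheel >/dev/null
python3 -c "
from h import *
togo([.465,-.05,.089],-1.5743)"
```

```text
t 3.2 pos [ 0.4606 -0.0472  0.12  ] yaw_y -1.5692 tilt [ 0.0004 -0.0002] F [-0.44 -1.18  0.17] q6 1.21 gap 1.003
tool d [0.0043 0.0028 0.031 ] rz 0.0051
```

```bash
echo '0.004 0 0.010 0 0 0.005
0 0 0.010 0 0 0
0 0 0.010 0 0 0
0 0 0 0 0 0' | python3 -m handwheel
python3 -c "
from h import *
print(np.round(manip.read_state()['joints'],3))
togo([.465,-.05,.089],-1.5743)"
```

```text
clock: 3.6
eef_pos: [0.4631, -0.0491, 0.0892]
ee_rot: [1.0, -0.002, -0.001, -0.0]
wrist_force: [0.9, -0.5, 1.5]
finger_gap: 1.0
gripper_force: 0.0
[-0.358  0.49   1.894 -0.     0.76   1.218]
t 3.6 pos [ 0.4631 -0.0491  0.0892] yaw_y -1.5756 tilt [-0.0022  0.0008] F [ 0.91 -0.45  1.47] q6 1.22 gap 1.0
tool d [0.0019 0.0009 0.0002] rz -0.0013
```

```bash
echo '0.005 0 0 0 0 0
0.005 0 0 0 0 0
0.005 0 0 0 0 0
0.004 0 0 0 0 0
0.004 0 0 0 0 0
0.004 0 0 0 0 0
0.005 0 0 0 0 0
0.005 0 0 0 0 0
0.005 0 0 0 0 0
0.005 0 0 0 0 0
0.005 0 0 0 0 0
0.005 0 0 0 0 0
0.005 0 0 0 0 0
0.005 0 0 0 0 0
0.005 0 0 0 0 0
0.005 0 0 0 0 0' | python3 -m handwheel
python3 - <<'E'
from h import *
togo([.572,-.05,.089],-1.5743)
im,dep=save('top','top1.png')
r=manip.masks_of('top','strip')[0]; m=r['pixels']; v,u=np.nonzero(m&(dep>0))
o,d,dc=ray('top',np.c_[u,v]); P=o+d*dep[v,u][:,None]
q=P[(P[:,2]>.03)&(P[:,2]<.06)]; print(m.sum())
for y in np.arange(-.23,.13,.03):
    g=q[abs(q[:,1]-y)<.015]
    if len(g)>10: print(round(y,2),len(g),np.percentile(g[:,0],[2,98]).round(4))
print(np.percentile(q[:,1],[1,99]))
a=cv2.imread('pics/top1.png')[160:340,220:560]; cv2.imwrite('pics/top1c.png',cv2.resize(a,(680,360)))
E
```

```text
clock: 5.2
eef_pos: [0.5413, -0.0487, 0.0903]
ee_rot: [1.0, -0.002, -0.0, -0.0]
wrist_force: [-1.0, -0.3, 0.7]
finger_gap: 1.0
gripper_force: 0.9
t 5.2 pos [ 0.5413 -0.0487  0.0903] yaw_y -1.5742 tilt [-0.  0.] F [-1.02 -0.34  0.74] q6 1.27 gap 1.0
tool d [0.0307 0.0012 0.0013] rz 0.0001
1107
-0.2 213 [0.5507 0.5894]
-0.17 84 [0.5518 0.5883]
0.01 67 [0.5822 0.5931]
0.04 169 [0.5541 0.5936]
0.07 282 [0.5545 0.594 ]
0.1 277 [0.5549 0.5945]
[-0.20613161  0.11246842]
```

View pics/top1c.png

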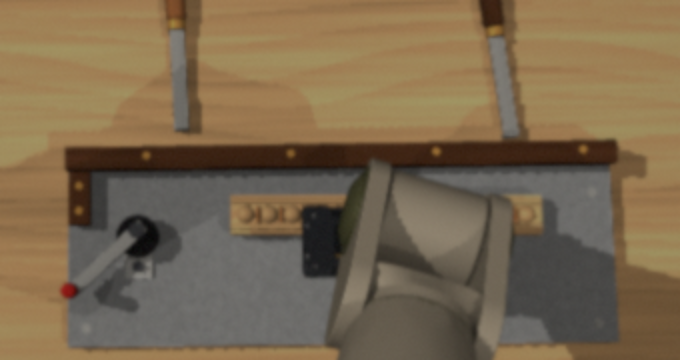

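The strip is now nearly parallel (crop rows 195–235, columns 230–543), about 28 mm off the fence. Closing the gap slowly.

```bash
echo '0.004 0 0.001 0 0 0
0.004 0 0 0 0 0
0.004 0 0 0 0 0
0.004 0 0 0 0 0
0.003 0 0 0 0 0
0.002 0 0 0 0 0
0.001 0 0 0 0 0
0.001 0 0 0 0 0' | python3 -m handwheel | egrep 'eef_pos|wrist'
for i in 1; do echo '0.001 0 0 0 0 0' | python3 -m handwheel | egrep 'eef_pos|wrist'; done
echo '0.001 0 0 0 0 0' | python3 -m handwheel | egrep 'eef_pos|wrist'
```

```text
eef_pos: [0.5639, -0.0488, 0.0893]
wrist_force: [-0.9, -0.1, -0.4]
eef_pos: [0.5649, -0.0488, 0.0893]
wrist_force: [0.1, -0.1, -0.6]
eef_pos: [0.566, -0.0488, 0.0893]
wrist_force: [-1.2, -0.1, -0.2]
```

```bash
echo '0.001 0 0 0 0 0
0.0007 0 0 0 0 0' | python3 -m handwheel | egrep 'eef_pos|wrist'
echo '0.0005 0 0 0 0 0' | python3 -m handwheel | egrep 'eef_pos|wrist'
echo '0.0005 0 0 0 0 0' | python3 -m handwheel | egrep 'eef_pos|wrist'
```

```text
eef_pos: [0.5677, -0.0488, 0.0893]
wrist_force: [-0.7, -0.7, -0.4]
eef_pos: [0.5682, -0.0488, 0.0893]
wrist_force: [-1.8, 0.2, -0.0]
eef_pos: [0.5686, -0.0488, 0.0893]
wrist_force: [-1.0, -0.3, 0.5]
```

```bash
echo '0.0005 0 0 0 0 0
0.0005 0 0 0 0 0' | python3 -m handwheel | egrep 'eef_pos|wrist'
echo '0.0005 0 0 0 0 0' | python3 -m handwheel | egrep 'eef_pos|wrist'
echo '0.0005 0 0 0 0 0' | python3 -m handwheel | egrep 'eef_pos|wrist'
```

```text
eef_pos: [0.5697, -0.0488, 0.0893]
wrist_force: [-1.7, -0.5, 0.1]
eef_pos: [0.5701, -0.0488, 0.0893]
wrist_force: [-0.6, -0.2, 0.3]
eef_pos: [0.5707, -0.0488, 0.0893]
wrist_force: [-0.5, -0.1, -0.3]
```

```bash
echo '0.0005 0 0 0 0 0' | python3 -m handwheel | egrep 'eef_pos|wrist'
echo '0.0005 0 0 0 0 0' | python3 -m handwheel | egrep 'eef_pos|wrist'
echo '0.0005 0 0 0 0 0' | python3 -m handwheel | egrep 'eef_pos|wrist'
```

```text
eef_pos: [0.5712, -0.0488, 0.0893]
wrist_force: [-1.0, 0.2, 0.3]
eef_pos: [0.5716, -0.0488, 0.0893]
wrist_force: [-3.6, 0.5, -0.1]
eef_pos: [0.5717, -0.0488, 0.0893]
wrist_force: [-7.8, -2.2, 4.6]
```

Run:
```python
from h import *
im,dep=manip.read_camera('top')
r=manip.masks_of('top','strip')[0]; m=r['pixels']; v,u=np.nonzero(m&(dep>0))
o,d,dc=ray('top',np.c_[u,v]); P=o+d*dep[v,u][:,None]
q=P[(P[:,2]>.03)&(P[:,2]<.06)]; print(m.sum())
for y in np.arange(-.23,.13,.03):
    g=q[abs(q[:,1]-y)<.015]
    if len(g)>10: print(round(y,2),len(g),np.percentile(g[:,0],[2,98]).round(4))
print(np.percentile(q[:,1],[1,99]))
```

```text
1036
-0.2 211 [0.5817 0.6203]
-0.17 67 [0.5835 0.6192]
0.01 45 [0.6134 0.6223]
0.04 154 [0.5832 0.6222]
0.07 268 [0.5835 0.6211]
0.1 262 [0.5836 0.6215]
[-0.20612783  0.11202087]
```

Contact with the fence at ~8 N; both ends at the fence line. Hold a moment, back off, lift, turn and shut the fingers.

```bash
echo '0 0 0 0 0 0
0 0 0 0 0 0
0 0 0 0 0 0' | python3 -m handwheel | egrep 'eef_pos|wrist'
echo '-0.003 0 0 0 0 0
-0.010 0 0 0 0 0
-0.01 0 -0.02 0 0 0
0 0 -0.03 0 0 0' | python3 -m handwheel >/dev/null
echo '0 0 0 0 0 -0.1428
0 0 0 0 0 -0.1428
0 0 0 0 0 -0.1428
0 0 0 0 0 -0.1428
0 0 0 0 0 -0.1428
0 0 0 0 0 -0.1428
0 0 0 0 0 -0.1428
0 0 0 0 0 -0.1428
0 0 0 0 0 -0.1428
0 0 0 0 0 -0.1428
0 0 0 0 0 -0.1428' | python3 -m handwheel 0.0 10 | tail -3
python3 -c "
from h import *
togo([.596,-.24,.13],-.0035)"
```

```text
eef_pos: [0.5717, -0.0488, 0.0893]
wrist_force: [-4.8, 0.4, 3.2]
wrist_force: [-0.5, 0.2, 0.2]
finger_gap: 0.025
gripper_force: 0.0
t 9.3 pos [ 0.5493 -0.0488  0.1395] yaw_y 0.0026 tilt [ 0.0013 -0.0002] F [-0.54  0.24  0.17] q6 -0.3 gap 0.025
tool d [-0.1913  0.0462  0.0096] rz 0.0061
```

```bash
echo '-0.032 0.0077 0 0 0 0.006
-0.032 0.0077 0 0 0 0
-0.032 0.0077 0 0 0 0
-0.032 0.0077 0 0 0 0
-0.032 0.0077 0 0 0 0
-0.032 0.0077 0.01 0 0 0
0 0 0 0 0 0' | python3 -m handwheel 0.0 10 >/dev/null
python3 -c "
from h import *
togo([.596,-.24,.089],-.0035)"
```

```text
t 10.0 pos [ 0.5936 -0.2446  0.1281] yaw_y -0.0127 tilt [ 0.0004 -0.0007] F [-0.43  0.06 -0.58] q6 -0.56 gap 0.005
tool d [0.0046 0.0023 0.0391] rz -0.0092
```

```bash
echo '0 0.002 0.013 0 0 -0.009
0 0 0.013 0 0 0
0 0 0.013 0 0 0
0.003 0 0 0 0 0' | python3 -m handwheel >/dev/null
python3 -c "
from h import *
togo([.596,-.215,.089],-.0035)"
```

```text
t 10.4 pos [ 0.5949 -0.237   0.0878] yaw_y 0.0002 tilt [-0.0033  0.0021] F [-0.78  0.86  0.61] q6 -0.56 gap 0.003
tool d [ 0.022   0.0011 -0.0011] rz 0.0037
```

```bash
echo '0.005 0 0 0 0 0.003
0.004 0 0 0 0 0
0.004 0 0 0 0 0
0.004 0 0 0 0 0
0.004 0.0001 0 0 0 0
0.005 0.0001 0 0 0 0
0.005 0.0001 0 0 0 0
0.005 0.0001 0 0 0 0
0.005 0.0001 0 0 0 0
0.005 0.0001 0 0 0 0
0.005 0.0001 0 0 0 0
0.005 0.0001 0 0 0 0' | python3 -m handwheel |egrep 'eef_pos|wrist'
echo '0.005 0.0001 0 0 0 0
0.005 0.0001 0 0 0 0
0.005 0.0001 0 0 0 0
0.005 0.0001 0 0 0 0
0.005 0.0001 0 0 0 0
0.005 0.0001 0 0 0 0
0.005 0.0001 0 0 0 0
0.005 0.0001 0 0 0 0' | python3 -m handwheel |egrep 'eef_pos|wrist'
python3 - <<'E'
from h import *
togo([.598,-.067,.089],-.0035)
im,dep=manip.read_camera('top')
r=manip.masks_of('top','strip')[0]; m=r['pixels']; v,u=np.nonzero(m&(dep>0))
o,d,dc=ray('top',np.c_[u,v]); P=o+d*dep[v,u][:,None]
q=P[(P[:,2]>.03)&(P[:,2]<.06)]; print(m.sum())
for y in np.arange(-.23,.26,.03):
    g=q[abs(q[:,1]-y)<.015]
    if len(g)>10: print(round(y,2),len(g),np.percentile(g[:,0],[2,98]).round(4))
print(np.percentile(q[:,1],[1,99]))
E
```

```text
eef_pos: [0.5967, -0.1817, 0.0903]
wrist_force: [-3.0, -2.9, 0.5]
eef_pos: [0.5976, -0.1417, 0.0903]
wrist_force: [-1.3, -1.2, -0.2]
t 12.4 pos [ 0.5976 -0.1417  0.0903] yaw_y -0.0034 tilt [-0.      0.0001] F [-1.29 -1.22 -0.16] q6 -0.42 gap 0.008
tool d [0.0747 0.0001 0.0013] rz 0.0001
2828
-0.11 91 [0.5843 0.6199]
-0.08 279 [0.583  0.6206]
-0.05 281 [0.5832 0.621 ]
-0.02 292 [0.5823 0.6215]
0.01 288 [0.5825 0.622 ]
0.04 280 [0.5828 0.6209]
0.07 274 [0.5834 0.621 ]
0.1 282 [0.5836 0.6217]
0.13 280 [0.5829 0.6222]
0.16 297 [0.5829 0.6226]
0.19 117 [0.5832 0.6228]
[-0.10210436  0.18477029]
```

```bash
echo '0.005 0 0 0 0 0
0.005 0 0 0 0 0
0.005 0 0 0 0 0
0.005 0 0 0 0 0
0.005 0 0 0 0 0
0.005 0 0 0 0 0
0.005 0 0 0 0 0
0.005 0 0 0 0 0
0.005 0 0 0 0 0
0.005 0 0 0 0 0
0.005 0 0 0 0 0
0.004 0 0 0 0 0
0.003 0 0 0 0 0
0.002 0 0 0 0 0' | python3 -m handwheel |egrep 'eef_pos|wrist'
echo '0.001 0 0 0 0 0
0.001 0 0 0 0 0' | python3 -m handwheel |egrep 'eef_pos|wrist'
echo '0.001 0 0 0 0 0
0.0005 0 0 0 0 0' | python3 -m handwheel |egrep 'eef_pos|wrist'
echo '0.0005 0 0 0 0 0
0.0005 0 0 0 0 0' | python3 -m handwheel |egrep 'eef_pos|wrist'
```

```text
eef_pos: [0.5979, -0.0779, 0.0903]
wrist_force: [-0.2, -2.0, 2.4]
eef_pos: [0.5979, -0.0762, 0.0903]
wrist_force: [0.3, -1.9, 1.6]
eef_pos: [0.5978, -0.0747, 0.0903]
wrist_force: [0.3, -1.2, 1.9]
eef_pos: [0.5979, -0.0737, 0.0903]
wrist_force: [0.5, -2.3, 2.3]
```

```bash
echo '0.001 0 0 0 0 0
0.001 0 0 0 0 0' | python3 -m handwheel |egrep 'eef_pos|wrist'
echo '0.0007 0 0 0 0 0
0.0007 0 0 0 0 0' | python3 -m handwheel |egrep 'eef_pos|wrist'
echo '0.0005 0 0 0 0 0
0.0005 0 0 0 0 0' | python3 -m handwheel |egrep 'eef_pos|wrist'
echo '0.0005 0 0 0 0 0' | python3 -m handwheel |egrep 'eef_pos|wrist'
```

```text
eef_pos: [0.5979, -0.0716, 0.0903]
wrist_force: [-0.3, -2.6, 2.0]
eef_pos: [0.5979, -0.071, 0.0904]
wrist_force: [-0.9, -10.1, 1.0]
eef_pos: [0.5979, -0.0709, 0.0904]
wrist_force: [-0.9, -13.3, 0.3]
eef_pos: [0.598, -0.0708, 0.0904]
wrist_force: [-1.4, -16.3, -0.2]
```

Butted at ~16 N; ease off and check with the camera.

```bash
echo '-0.001 0 0 0 0 0
0 0 0 0 0 0
0 0 0 0 0 0' | python3 -m handwheel |egrep 'eef_pos|wrist'
python3 - <<'E'
from h import *
im,dep=save('top','top2.png')
r=manip.masks_of('top','strip')[0]; m=r['pixels']; v,u=np.nonzero(m&(dep>0))
o,d,dc=ray('top',np.c_[u,v]); P=o+d*dep[v,u][:,None]
q=P[(P[:,2]>.03)&(P[:,2]<.06)]; print(m.sum())
for y in np.arange(-.05,.29,.03):
    g=q[abs(q[:,1]-y)<.015]
    if len(g)>10: print(round(y,2),len(g),np.percentile(g[:,0],[2,98]).round(4))
print(np.percentile(q[:,1],[1,99]))
for cam in ['top','side']:
  if cam=='side': manip.read_camera('side')
  for n,z in [('corner',.018),('strip_left',.018),('strip_right',.018),('cam_pivot',.041),('cam_knob',.08)]:
    for w in manip.spot_point(cam,n)[:1]: print(cam,n,round(w['score'],2),np.round(atz(cam,[w['centre']],z)[0],4))
a=cv2.imread('pics/top2.png')[190:330,220:480]; cv2.imwrite('pics/top2c.png',cv2.resize(a,(780,420)))
E
```

```text
eef_pos: [0.598, -0.071, 0.0904]
wrist_force: [-0.3, -9.2, 0.9]
2659
-0.02 162 [0.5822 0.6194]
0.01 289 [0.5825 0.622 ]
0.04 271 [0.5828 0.6202]
0.07 266 [0.5833 0.6209]
0.1 281 [0.5825 0.6211]
0.13 257 [0.5828 0.618 ]
0.16 290 [0.5829 0.6227]
0.19 263 [0.5835 0.621 ]
0.22 287 [0.5838 0.6224]
0.25 224 [0.5836 0.6234]
[-0.01963059  0.25567858]
top corner 0.81 [0.6244 0.2636 0.018 ]
top strip_left 0.64 [0.6254 0.2628 0.018 ]
top cam_pivot 0.7 [0.5576 0.2076 0.041 ]
top cam_knob 0.65 [0.5039 0.2743 0.08  ]
side corner 0.58 [0.6305 0.2571 0.018 ]
side strip_left 0.91 [0.6181 0.259  0.018 ]
side strip_right 0.57 [ 0.6196 -0.0717  0.018 ]
side cam_pivot 0.8 [0.5606 0.2082 0.041 ]
side cam_knob 0.75 [0.5083 0.2755 0.08  ]
```

View pics/top2c.png

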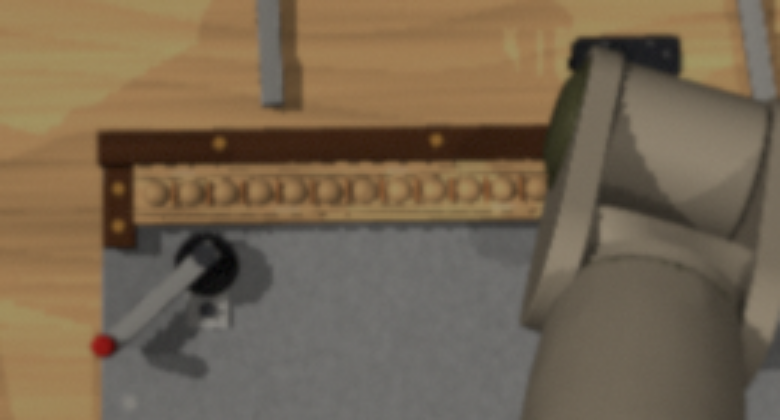

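The left end sits at the stop (crop col ~133) and the strip lies along the fence; knob at crop (103,346). Back off, lift, turn toward the knob.

```bash
echo '-0.002 0 0 0 0 0
-0.008 0 0 0 0 0
-0.01 0 -0.02 0 0 0
0 0 -0.03 0 0 0
0 0 -0.03 0 0 0' | python3 -m handwheel >/dev/null
echo '0 0 0 0 0 0.138
0 0 0 0 0 0.138
0 0 0 0 0 0.138
0 0 0 0 0 0.138
0 0 0 0 0 0.138
0 0 0 0 0 0.138
0 0 0 0 0 0.138
0 0 0 0 0 0.138
0 0 0 0 0 0.138
0 0 0 0 0 0.138
0 0 0 0 0 0.138
0 0 0 0 0 0.138
0 0 0 0 0 0.138
0 0 0 0 0 0.138
0 0 0 0 0 0.138
0 0 0 0 0 0.138
0 0 0 0 0 0.138' | python3 -m handwheel 0.45 10 | tail -3
python3 - <<'E'
from h import *
K=[]
for cam in ['top','side']:
    im,dep=manip.read_camera(cam); hsv=cv2.cvtColor(im,cv2.COLOR_RGB2HSV).astype(int)
    m=((hsv[...,0]<6)|(hsv[...,0]>174))&(hsv[...,1]>150)&(hsv[...,2]>70)
    n,l,st,ce=cv2.connectedComponentsWithStats(m.astype(np.uint8)); i=1+np.argmax(st[1:,4]); print(cam,st[i],ce[i])
    v,u=np.nonzero(l==i); o,d,_=ray(cam,np.c_[u,v]); dd=dep[v,u]; P=(o+d*dd[:,None])[dd>0]
    print(np.median(P,0).round(4),np.percentile(P[:,2],[5,95]).round(3)); g=P[P[:,2]>.074]; print('top face',len(g),(g.min(0)+g.max(0))/2, atz(cam,[ce[i]],.08 if cam=='top' else .068))
    w=manip.spot_point(cam,'cam_pivot')[:1]; print([ (x['score'],atz(cam,[x['centre']],.041)[0].round(4)) for x in w])
togo([.506,.276,.16],-2.44)
E
```

```text
wrist_force: [0.3, -0.4, -0.6]
finger_gap: 0.454
gripper_force: 0.0
top [251 302   7   7  39] [254.        304.8974359]
[0.498  0.2755 0.0792] [0.075 0.082]
top face 36 [0.49797742 0.27524124 0.07967733] [[0.4981597  0.27527693 0.08      ]]
[(0.88, array([0.5535, 0.2124, 0.041 ]))]
side [296 281   7  14  87] [299.22988506 287.28735632]
[0.4942 0.2808 0.0712] [0.054 0.079]
top face 35 [0.49644229 0.27749187 0.07745959] [[0.49569064 0.27889554 0.068     ]]
[(0.8, array([0.5672, 0.2   , 0.041 ]))]
t 18.55 pos [ 0.5977 -0.0898  0.1702] yaw_y -2.3457 tilt [-0.0004  0.0004] F [0.16 0.16 0.22] q6 2.0 gap 0.449
tool d [-0.3215 -0.1972  0.0103] rz 0.0943
```

```bash
echo '-0.0328 -0.0191 0 0 0 0
-0.0328 -0.0191 0 0 0 0
-0.0328 -0.0191 0 0 0 0
-0.0328 -0.0191 0 0 0 0
-0.0328 -0.0191 0 0 0 0
-0.0328 -0.0191 0 0 0 0
-0.0328 -0.0191 0 0 0 0
-0.0328 -0.0191 0 0 0 0
-0.0328 -0.0191 0 0 0 0
-0.0328 -0.0191 0 0 0 0
0 0 0 0 0 0.08
0 0 0 0 0 0' | python3 -m handwheel >/dev/null
python3 -c "
from h import *
togo([.4975,.276,.122],-2.426)"
```

```text
t 19.75 pos [0.498  0.2773 0.1702] yaw_y -2.4258 tilt [-0.0002  0.    ] F [ 0.22 -0.24  0.16] q6 2.73 gap 0.446
tool d [0.0007 0.0013 0.0482] rz 0.0002
```

```bash
echo '0 0 0.012 0 0 0
0 0 0.012 0 0 0
0 0 0.012 0 0 0
0 0 0.012 0 0 0
0 0 0 0 0 0' | python3 -m handwheel 
echo '0 0 0 0 0 0
0 0 0 0 0 0
0 0 0 0 0 0
0 0 0 0 0 0' | python3 -m handwheel 0.28 5
python3 -c "
from h import *
togo([.4975,.276,.122],-2.426)"
```

```text
clock: 20.25
eef_pos: [0.4978, 0.276, 0.1201]
ee_rot: [0.909, -0.416, -0.001, 0.001]
wrist_force: [0.0, 0.2, 0.1]
finger_gap: 0.45
gripper_force: 0.0
clock: 20.65
eef_pos: [0.4986, 0.2766, 0.1227]
ee_rot: [0.909, -0.416, 0.0, -0.0]
wrist_force: [0.4, 0.3, 0.2]
finger_gap: 0.284
gripper_force: 0.0
t 20.65 pos [0.4986 0.2766 0.1227] yaw_y -2.4293 tilt [0.0007 0.0002] F [0.44 0.33 0.21] q6 2.73 gap 0.284
tool d [-0.0002  0.0012  0.0007] rz -0.0033
```

```bash
echo '0 0.004 0 0 0 0
0.0001 0.0036 0 0 0 -0.04
0.0002 0.0054 0 0 0 -0.06
0.0002 0.0054 0 0 0 -0.06
0.0002 0.0054 0 0 0 -0.06
0.0002 0.0054 0 0 0 -0.06' | python3 -m handwheel |egrep 'eef_pos|wrist'
cat >> h.py <<'E'
def cam_chk(pv=(.557,.2075)):
    s=manip.read_state(); R=Rn.from_quat(s['ee_rot']).as_matrix(); F=np.array(s['wrist_force']); r=np.array(s['eef_pos'])[:2]-pv
    print('t',round(s['clock'],2),'r',np.hypot(*r).round(4),'phi',(np.degrees(np.arctan2(r[1],r[0]))%360).round(1),'tang',(np.degrees(np.arctan2(R[1,1],R[0,1]))%360-90).round(1),'Ftool',(R.T@F).round(2),'z',round(s['eef_pos'][2],4),'gf',round(s['gripper_force'],2),'gap',round(s['finger_gap'],3))
E
python3 -c "
from h import *
cam_chk()"
```

```text
eef_pos: [0.4792, 0.2547, 0.1227]
wrist_force: [3.4, 1.3, -0.7]
t 21.25 r 0.091 phi 148.7 tang 147.0 Ftool [ 2.15 -2.89  0.67] z 0.1227 gf 1.11 gap 0.282
```

```bash
echo '0.0002 0.0054 0 0 0 -0.06
0.0002 0.0054 0 0 0 -0.06
0.0002 0.0054 0 0 0 -0.06
0.0002 0.0054 0 0 0 -0.06
0.0002 0.0054 0 0 0 -0.06
0.0002 0.0054 0 0 0 -0.06
0.0002 0.0054 0 0 0 -0.06' | python3 -m handwheel |egrep 'eef_pos|wrist'
python3 -c "
from h import *
cam_chk()"
echo '0.0002 0.0054 0 0 0 -0.06
0.0002 0.0054 0 0 0 -0.06
0.0002 0.0054 0 0 0 -0.06
0.0002 0.0054 0 0 0 -0.06
0.0002 0.0054 0 0 0 -0.06
0.0002 0.0054 0 0 0 -0.06' | python3 -m handwheel |egrep 'eef_pos|wrist'
python3 -c "
from h import *
cam_chk()"
```

```text
eef_pos: [0.4659, 0.2197, 0.1227]
wrist_force: [1.1, 2.3, -0.5]
t 21.95 r 0.0919 phi 172.4 tang 171.0 Ftool [ 0.67 -2.48  0.47] z 0.1227 gf 1.1 gap 0.28
eef_pos: [0.4667, 0.1875, 0.1227]
wrist_force: [0.9, 2.2, 0.1]
t 22.55 r 0.0925 phi 192.5 tang 191.7 Ftool [ 1.28 -1.95 -0.06] z 0.1227 gf 1.09 gap 0.282
```

```bash
echo '0.0004 0.0036 0 0 0 -0.04
0.0004 0.0036 0 0 0 -0.04
0.0003 0.0036 0 0 0 -0.04
0.0003 0.0036 0 0 0 -0.04
0.0002 0.0036 0 0 0 -0.04' | python3 -m handwheel >/dev/null
python3 -c "
from h import *
cam_chk()"
echo '0.0001 0.0018 0 0 0 -0.02
0.0001 0.0018 0 0 0 -0.02' | python3 -m handwheel >/dev/null
python3 -c "
from h import *
cam_chk()"
echo '0.0001 0.0018 0 0 0 -0.02
0.0001 0.0018 0 0 0 -0.02' | python3 -m handwheel >/dev/null
python3 -c "
from h import *
cam_chk()"
```

```text
t 23.05 r 0.0918 phi 203.6 tang 203.1 Ftool [-0.59 -1.53 -1.67] z 0.1226 gf 1.18 gap 0.279
t 23.25 r 0.0917 phi 205.9 tang 205.3 Ftool [-0.96 -1.99 -1.74] z 0.1224 gf 1.18 gap 0.279
t 23.45 r 0.0915 phi 208.2 tang 207.7 Ftool [-0.65 -2.23 -2.2 ] z 0.1223 gf 1.2 gap 0.282
```

```bash
cat > chk.py <<'E'
import sys
from h import *
cam_chk(); s=manip.read_state(); R=Rn.from_quat(s['ee_rot']).as_matrix()
sys.exit(int(-(R.T@np.array(s['wrist_force']))[1]>float(sys.argv[1])))
E
echo '0.0001 0.0018 0 0 0 -0.02
0.0001 0.0018 0 0 0 -0.02' | python3 -m handwheel >/dev/null; python3 chk.py 3.7 &&
echo '0.0001 0.0018 0 0 0 -0.02' | python3 -m handwheel >/dev/null && python3 chk.py 3.7 &&
echo '0.0001 0.0018 0 0 0 -0.02' | python3 -m handwheel >/dev/null && python3 chk.py 3.7 &&
echo '0.0001 0.0018 0 0 0 -0.02' | python3 -m handwheel >/dev/null && python3 chk.py 3.7 &&
echo '0.0001 0.0018 0 0 0 -0.02' | python3 -m handwheel >/dev/null && python3 chk.py 3.7 &&
echo '0.0001 0.0018 0 0 0 -0.02' | python3 -m handwheel >/dev/null && python3 chk.py 3.7 &&
echo '0.0001 0.0018 0 0 0 -0.02' | python3 -m handwheel >/dev/null && python3 chk.py 3.7
```

```text
t 23.65 r 0.0913 phi 210.5 tang 210.0 Ftool [-1.85 -2.44 -1.88] z 0.1222 gf 1.21 gap 0.283
t 23.75 r 0.0913 phi 211.7 tang 211.1 Ftool [-1.97 -1.75 -1.57] z 0.1222 gf 1.22 gap 0.282
t 23.85 r 0.0912 phi 212.8 tang 212.3 Ftool [-1.15 -2.47 -1.18] z 0.1222 gf 1.24 gap 0.279
t 23.95 r 0.0911 phi 214.0 tang 213.4 Ftool [-2.01 -2.86 -1.25] z 0.1222 gf 1.25 gap 0.285
t 24.05 r 0.091 phi 215.1 tang 214.6 Ftool [-2.03 -3.03  0.41] z 0.1222 gf 1.24 gap 0.28
t 24.15 r 0.091 phi 216.2 tang 215.7 Ftool [-2.41 -2.63  0.02] z 0.1222 gf 1.25 gap 0.279
t 24.25 r 0.0909 phi 217.4 tang 216.8 Ftool [-2.22 -2.58 -0.64] z 0.1222 gf 1.25 gap 0.276
```

```bash
echo '0 0.0018 0 0 0 -0.02' | python3 -m handwheel >/dev/null && python3 chk.py 3.7 &&
echo '0 0.0018 0 0 0 -0.02' | python3 -m handwheel >/dev/null && python3 chk.py 3.7 &&
echo '0 0.0018 0 0 0 -0.02' | python3 -m handwheel >/dev/null && python3 chk.py 3.7 &&
echo '0 0.0018 0 0 0 -0.02' | python3 -m handwheel >/dev/null && python3 chk.py 3.7 &&
echo '0 0.0018 0 0 0 -0.02' | python3 -m handwheel >/dev/null && python3 chk.py 3.7 &&
echo '0 0.0018 0 0 0 -0.02' | python3 -m handwheel >/dev/null && python3 chk.py 3.7 &&
echo '0 0.0018 0 0 0 -0.02' | python3 -m handwheel >/dev/null && python3 chk.py 3.7 &&
echo '0 0.0018 0 0 0 -0.02' | python3 -m handwheel >/dev/null && python3 chk.py 3.7
```

```text
t 24.35 r 0.0909 phi 218.5 tang 218.0 Ftool [-1.95 -2.66 -1.53] z 0.1222 gf 1.23 gap 0.281
t 24.45 r 0.0909 phi 219.6 tang 219.1 Ftool [-1.16 -2.86  0.52] z 0.1222 gf 1.21 gap 0.284
t 24.55 r 0.0909 phi 220.8 tang 220.3 Ftool [-0.74 -3.58  1.72] z 0.1223 gf 1.19 gap 0.283
t 24.65 r 0.0909 phi 221.9 tang 221.4 Ftool [-0.42 -2.68 -0.25] z 0.1223 gf 1.17 gap 0.281
t 24.75 r 0.0909 phi 223.1 tang 222.6 Ftool [ 0.21 -0.59  1.37] z 0.1223 gf 1.14 gap 0.284
t 24.85 r 0.0909 phi 224.2 tang 223.7 Ftool [ 1.61 -2.28  1.96] z 0.1223 gf 1.11 gap 0.281
t 24.95 r 0.0909 phi 225.3 tang 224.9 Ftool [ 1.11 -2.22  1.87] z 0.1223 gf 1.09 gap 0.282
t 25.05 r 0.091 phi 226.5 tang 226.0 Ftool [ 1.27 -2.09  1.03] z 0.1223 gf 1.07 gap 0.277
```

```bash
sed -i 's/^sys.exit.*/sys.exit(int(s["gripper_force"]>float(sys.argv[1])))/' chk.py
echo '0 0.0018 0 0 0 -0.02' | python3 -m handwheel >/dev/null && python3 chk.py 1.6 &&
echo '0 0.0018 0 0 0 -0.02' | python3 -m handwheel >/dev/null && python3 chk.py 1.6 &&
echo '0 0.0018 0 0 0 -0.02' | python3 -m handwheel >/dev/null && python3 chk.py 1.6 &&
echo '0 0.0018 0 0 0 -0.02' | python3 -m handwheel >/dev/null && python3 chk.py 1.6 &&
echo '0 0.0018 0 0 0 -0.02' | python3 -m handwheel >/dev/null && python3 chk.py 1.6 &&
echo '0 0.0018 0 0 0 -0.02' | python3 -m handwheel >/dev/null && python3 chk.py 1.6 &&
echo '0 0.0018 0 0 0 -0.02' | python3 -m handwheel >/dev/null && python3 chk.py 1.6 &&
echo '0 0.0018 0 0 0 -0.02' | python3 -m handwheel >/dev/null && python3 chk.py 1.6
```

```text
t 25.15 r 0.091 phi 227.6 tang 227.2 Ftool [ 0.46 -1.58  0.88] z 0.1224 gf 1.06 gap 0.28
t 25.25 r 0.091 phi 228.8 tang 228.3 Ftool [ 0.97 -1.76  1.57] z 0.1224 gf 1.05 gap 0.278
t 25.35 r 0.0911 phi 229.9 tang 229.4 Ftool [ 1.9  -2.97 -0.15] z 0.1224 gf 1.03 gap 0.286
t 25.45 r 0.0911 phi 231.0 tang 230.6 Ftool [ 1.79 -2.09  0.57] z 0.1224 gf 1.02 gap 0.279
t 25.55 r 0.0912 phi 232.1 tang 231.7 Ftool [ 1.36 -1.86  0.17] z 0.1224 gf 1.02 gap 0.283
t 25.65 r 0.0912 phi 233.3 tang 232.9 Ftool [ 1.79 -1.87  0.84] z 0.1224 gf 1.02 gap 0.28
t 25.75 r 0.0913 phi 234.4 tang 234.0 Ftool [ 2.49 -2.74 -0.15] z 0.1224 gf 1.02 gap 0.283
t 25.85 r 0.0913 phi 235.5 tang 235.2 Ftool [ 0.95 -1.73 -0.21] z 0.1224 gf 1.02 gap 0.277
```

```bash
echo '0.00005 0.0018 0 0 0 -0.02' | python3 -m handwheel >/dev/null && python3 chk.py 1.6 &&
echo '0.00005 0.0018 0 0 0 -0.02' | python3 -m handwheel >/dev/null && python3 chk.py 1.6 &&
echo '0.00005 0.0018 0 0 0 -0.02' | python3 -m handwheel >/dev/null && python3 chk.py 1.6 &&
echo '0.00005 0.0018 0 0 0 -0.02' | python3 -m handwheel >/dev/null && python3 chk.py 1.6 &&
echo '0.00005 0.0018 0 0 0 -0.02' | python3 -m handwheel >/dev/null && python3 chk.py 1.6 &&
echo '0.00005 0.0018 0 0 0 -0.02' | python3 -m handwheel >/dev/null && python3 chk.py 1.6 &&
echo '0.00005 0.0018 0 0 0 -0.02' | python3 -m handwheel >/dev/null && python3 chk.py 1.6 &&
echo '0.00005 0.0018 0 0 0 -0.02' | python3 -m handwheel >/dev/null && python3 chk.py 1.6 &&
echo '0.00005 0.0018 0 0 0 -0.02' | python3 -m handwheel >/dev/null && python3 chk.py 1.6 &&
echo '0.00005 0.0018 0 0 0 -0.02' | python3 -m handwheel >/dev/null && python3 chk.py 1.6
```

```text
t 25.95 r 0.0913 phi 236.6 tang 236.3 Ftool [ 1.95 -2.04 -0.07] z 0.1223 gf 1.02 gap 0.279
t 26.05 r 0.0913 phi 237.8 tang 237.5 Ftool [ 1.93 -2.28 -0.37] z 0.1224 gf 1.03 gap 0.277
t 26.15 r 0.0913 phi 238.9 tang 238.6 Ftool [ 1.73 -0.79 -1.28] z 0.1224 gf 1.03 gap 0.279
t 26.25 r 0.0913 phi 240.0 tang 239.8 Ftool [ 0.99 -1.59 -0.87] z 0.1223 gf 1.04 gap 0.28
t 26.35 r 0.0912 phi 241.1 tang 240.9 Ftool [ 0.55 -2.57 -0.71] z 0.1223 gf 1.06 gap 0.284
t 26.45 r 0.0912 phi 242.3 tang 242.1 Ftool [ 0.42 -1.65 -0.75] z 0.1223 gf 1.07 gap 0.285
t 26.55 r 0.0912 phi 243.4 tang 243.2 Ftool [ 0.94 -2.07 -1.64] z 0.1223 gf 1.09 gap 0.28
t 26.65 r 0.0912 phi 244.5 tang 244.3 Ftool [-0.11 -2.15 -1.35] z 0.1224 gf 1.11 gap 0.284
t 26.75 r 0.0912 phi 245.7 tang 245.5 Ftool [-0.21 -1.9  -2.1 ] z 0.1223 gf 1.13 gap 0.28
t 26.85 r 0.0912 phi 246.8 tang 246.6 Ftool [-0.92 -2.27 -1.55] z 0.1223 gf 1.16 gap 0.274
```

```bash
echo '0.00002 0.0018 0 0 0 -0.02' | python3 -m handwheel >/dev/null && python3 chk.py 1.6 &&
echo '0.00002 0.0018 0 0 0 -0.02' | python3 -m handwheel >/dev/null && python3 chk.py 1.6 &&
echo '0.00002 0.0018 0 0 0 -0.02' | python3 -m handwheel >/dev/null && python3 chk.py 1.6 &&
echo '0.00002 0.0018 0 0 0 -0.02' | python3 -m handwheel >/dev/null && python3 chk.py 1.6 &&
echo '0.00002 0.0018 0 0 0 -0.02' | python3 -m handwheel >/dev/null && python3 chk.py 1.6 &&
echo '0.00002 0.0018 0 0 0 -0.02' | python3 -m handwheel >/dev/null && python3 chk.py 1.6 &&
echo '0.00002 0.0018 0 0 0 -0.02' | python3 -m handwheel >/dev/null && python3 chk.py 1.6 &&
echo '0.00002 0.0018 0 0 0 -0.02' | python3 -m handwheel >/dev/null && python3 chk.py 1.6
```

```text
t 26.95 r 0.0912 phi 247.9 tang 247.8 Ftool [-0.01 -2.42 -1.56] z 0.1223 gf 1.27 gap 0.286
t 27.05 r 0.0912 phi 249.0 tang 248.9 Ftool [-0.07 -2.66 -1.92] z 0.1223 gf 1.32 gap 0.282
t 27.15 r 0.0912 phi 250.2 tang 250.1 Ftool [-1.91 -2.46 -1.61] z 0.1223 gf 1.35 gap 0.281
t 27.25 r 0.0912 phi 251.3 tang 251.2 Ftool [-1.97 -3.76 -2.29] z 0.1223 gf 1.72 gap 0.278
```

Biting has begun (pad force 1.1 → 1.7); smaller steps now.

```bash
echo '0 0.0009 0 0 0 -0.01' | python3 -m handwheel >/dev/null && python3 chk.py 2.3 &&
echo '0 0.0009 0 0 0 -0.01' | python3 -m handwheel >/dev/null && python3 chk.py 2.3 &&
echo '0 0.0009 0 0 0 -0.01' | python3 -m handwheel >/dev/null && python3 chk.py 2.3 &&
echo '0 0.0009 0 0 0 -0.01' | python3 -m handwheel >/dev/null && python3 chk.py 2.3
```

```text
t 27.35 r 0.0912 phi 251.8 tang 251.8 Ftool [-2.4  -4.12 -1.66] z 0.1222 gf 1.94 gap 0.28
t 27.45 r 0.0912 phi 252.3 tang 252.3 Ftool [-2.73 -4.21 -2.97] z 0.1223 gf 2.22 gap 0.285
t 27.55 r 0.0912 phi 252.8 tang 252.9 Ftool [-2.11 -6.1  -3.19] z 0.1223 gf 2.53 gap 0.279
```

```bash
echo '0 0 0 0 0 0
0 -0.0022 0 0 0 0
0 -0.0022 0 0 0 0' | python3 -m handwheel 0.34 >/dev/null; python3 chk.py 9
echo '0 0 0 0 0 0
0 0 -0.015 0 0 0
0 0 -0.02 0 0 0
0 0 -0.03 0 0 0
-0.03 0 -0.03 0 0 0
-0.04 0 -0.02 0 0 0
-0.04 0 0 0 0 0
-0.04 0 0 0 0 0
0 0 0 0 0 0' | python3 -m handwheel >/dev/null; python3 chk.py 9
python3 - <<'E'
from h import *
im,dep=save('top','top3.png')
r=manip.masks_of('top','strip')[0]; m=r['pixels']; v,u=np.nonzero(m&(dep>0))
o,d,dc=ray('top',np.c_[u,v]); P=o+d*dep[v,u][:,None]
q=P[(P[:,2]>.03)&(P[:,2]<.06)]; print(m.sum())
for y in np.arange(-.05,.29,.06):
    g=q[abs(q[:,1]-y)<.015]
    if len(g)>10: print(round(y,2),len(g),np.percentile(g[:,0],[2,98]).round(4))
print(np.percentile(q[:,1],[1,99]))
a=cv2.imread('pics/top3.png')[190:330,220:480]; cv2.imwrite('pics/top3c.png',cv2.resize(a,(780,420)))
E
```

```text
t 27.85 r 0.0911 phi 250.3 tang 252.8 Ftool [ 0.55  0.62 -0.36] z 0.1224 gf 0.0 gap 0.338
t 28.75 r 0.2444 phi 251.9 tang 252.6 Ftool [ 0.19 -0.17  0.25] z 0.2376 gf 0.0 gap 0.34
2983
-0.05 160 [0.5841 0.621 ]
0.01 287 [0.5824 0.6221]
0.07 273 [0.5834 0.6211]
0.13 271 [0.5829 0.6221]
0.19 272 [0.5836 0.6229]
0.25 209 [0.5844 0.6221]
[-0.05377026  0.25517372]
```

View pics/top3c.png

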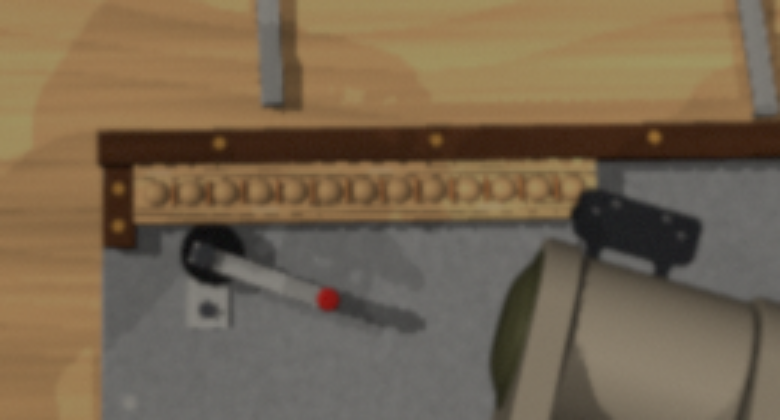

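The strip still butts the stop (crop col ~134) and lies along the fence. The cam edge touches it at about (212,228), the knob is at (328,299), and the robot is clear.

```bash
python3 -c "
from plant import manip
print(manip.job_done())"
```

```text
the job is handed in; nothing more can be done
None
```

I handed the job in at about 29 s: the camera shows the moulding flush along the fence, butted against the end stop and still gripped by the cam. I estimate the cam presses it with about 15 N, worked out from about 5 N at the knob rather than measured directly; the robot is clear of everything, and the judge's verdict was not shown.

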